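# Draw the drip board from under the stack and stand the dropper bottle on it

## Robot

A 7-joint arm with a two-finger parallel gripper is mounted at the origin on a cart in front of the work surface, level with it; the furniture and walls round the work are solid. World frame = base frame: x ahead of the robot, y to its left, z up, the work surface at z = 0. Lengths are in m, angles in rad, forces in N, time in s.
With the tool pointing down it reaches from about 0.35 to 0.9 m from the base axis. Payload 8.1 kg.
Tool frame: the origin (TCP) lies midway between the tips of the shut fingers; the grasp point (between the pads) lies 19 mm behind it; z points along the fingers, y is the line along which they close (so a half turn about z gives the same grasp; the last joint's range is limited). The gripper opens to 92 mm and grips with 3 to 60 N. Pads are 19 mm wide; open, the fingers measure 130 mm over their backs; the gripper's body (75 mm by 190 mm) begins 47 mm behind the grasp point.
Start: joints at [-0.103, 0.434, 0.025, 1.573, -0.012, 1.134, -0.075], TCP at [0.625, -0, 0.227] pointing down, gripper open.
Joint ranges: [-2.62, 2.62], [-0.44, 2.09], [-1.27, 1.32], [0.08, 2.57], [-1.32, 4.46], [0.12, 2], [-2.74, 2.74]. Speed limits (rad/s): [2.22, 2.22, 3.01, 3.01, 3.14, 3.14, 3.14].

## Interface

Orientations are given as a unit quaternion [w, x, y, z].
In Python, from station import env gives the robot as it stands. The module is installed in compiled form; this text tells all that it offers.
- The arm moves only by the tool arm_command, never from a script. Its argument "commands" is a list that holds one entry, the list of rows, each a list of 7 numbers: the opening in per cent of the stroke, from 0 (shut) to 100 (fully open), then the shift along the tool's x, y, z in m, then the turn, a rotation vector about the tool's x, y, z in degrees. In form: [[[gripper, x, y, z, rx, ry, rz], ...]]. A call has 1 to 8 rows; each row shifts and turns the commanded pose from where the row before left it, along the tool's axes as they then stand; what a row does not reach is not made up. A row lasts 1/10 s, in which the tool goes at most 50 mm and 8.59 degrees, less where a joint would pass 70% of its speed; a pose out of reach is approached as far as the arm can. A call with a gripper value outside its range is refused whole. The fingers move at their own pace and stop on an object; the grip force is fixed at half the most. Time passes only in rows, so rows that do not move let the fingers close. It gives the time, the measured TCP pose, the force, the opening and the grip force at its end, in the units of the state.
- env.read_state(): the state, without advancing time (a new reading comes with each control period).
- env.read_camera(name): name is "scene" or "side" or "wrist"; returns the picture (384x512x3 uint8, red, green, blue); there is no depth.
- env.camera_info(name): a dict with "vfov" (degrees; the focal length in pixels is half the picture's height over the tangent of half this angle, whatever the lens; pixels are square), "cx", "cy" (the principal point, pixels), "dist" ([k1, k2, p1, p2, k3] as OpenCV has them; the pictures are not rectified), "cam_to_world" (4x4, takes a point from camera to world coordinates). Camera axes: x right, y down, z forward; pixel columns grow to the right and rows downward; lengths in m; the calibration is good to about 2 mm. A picture is of the moment at which its call begins: read the wrist's pose just before it. camera_info takes no time and is no camera call; for the wrist camera it gives the pose at the moment of the call.
- env.sign_off(): hands the job in; it is judged then, once.
Trained networks look in the newest picture that a camera, given by its name, has taken for a name from the list of things; names that differ only in an ending like _2 or _b are one class to them, and where a whole thing is asked for, a point or a joint stands for the part that bears it (a point fixed in the world has none). Each returns a list of dicts, best first, with "p" (0 to 1); they miss things now and then, are a little off and sometimes report something else, mostly with a low value. They report only what shows in the picture. A call takes as long as a camera call. They do not tell look-alikes from the thing itself.
- env.boxes_of(camera, label): "rect" ([left, top, right, bottom] in pixels, round what is visible of it).
- env.cut_out(camera, label): "mask" (384x512 bool, what is visible of it) and "rect" ([left, top, right, bottom] in pixels, round what is visible of it).
The state is a dict: "clock": time; "q": joint angles; "qd": joint speeds; "tau": joint torques, N m; "eef_pos": TCP position; "tool_rot": TCP orientation; "wrist_force": force on the tool from outside, world axes, zero at the start; "ft_torque": the same for the moment, N m; "finger_gap": finger opening in m; "finger_force": force on a finger pad.
Only numpy, scipy, OpenCV 4.12 (cv2) and the standard library are available. Lean on these libraries where they do the work, as an engineer would, in place of code of your own. Each camera call takes 0.05 s, during which the arm holds its last target. There are 200 camera calls.

## Task

The wooden drip board is at the bottom of the stack in the steel rack: leaving the stack in place, pull it by its grip out through the open front of the rack until it lies flat on the worktop, wholly clear of the rack, with the tin, the tape roll and the round pot still standing one on another in the rack. Then stand the brown stain-remover dropper bottle from the front part of the worktop (not the one at the back wall) upright on the drip board, with its whole base on the board. Do not tip anything over or push the other things away.

Things in the scene. Friction and masses are not known exactly. Their poses are not given: they have to be found in the camera images.
- rack: fixed rack of smooth dark steel, 150 (y) x 113 mm: four corner posts 100 mm high, 14 mm rails at sides and back, front open. Origin on the worktop, middle of the stack; x points from open front to back, so pull out along its -x. Front faces of the front posts at x = -53 mm; the gap between them, 108 mm, passes the board but holds back the tin. Faces the robot, turned up to 17 degrees
- board_top (a point): middle of the upper face of the loose wooden drip board's plate, 10 mm above the worktop. Plate 100 (x) x 88 (y) x 10 mm, brown with dark grooves; a neck 22 mm wide with an upright grip at its -x end (ends at x = -93 mm). Lies under the stack, aligned with the rack within 2 degrees; 0.15 kg. Wholly clear of the rack when this point is at rack x below -106 mm
- board_grip (a point): middle of the board's wooden grip, 24 mm up, at board x = -76 mm; board axes. Rounded block 34 (x) x 24 mm (y), top 38 mm up; fingers can straddle it down to the worktop. Pinch across y. Only 23 mm in front of the 100 mm posts: a gripper straight down strikes them with its body; lean it back toward -x by 25 to 40 degrees. Pull straight along rack -x, slowly; under 8 N
- tin: in the rack: green sewing tin, 93 mm (x) x 133 mm (y) x 55 mm high, 0.21 kg, lid shut and fixed; origin in the middle of its underside. It lies loose on the drip board, 10 mm above the worktop, behind the front posts with about 5 mm of play. As the board is drawn out it leans back a little and comes to rest on the worktop.
- tape: in the rack: roll of masking tape lying flat on the tin, 100 mm across, 25 mm high, 0.05 kg; origin in the middle of its underside
- wax: round white pot with a tan screw lid, 62 mm across, 35 mm high, 0.07 kg, on the tape roll, the top of the stack (125 mm above the worktop at the start); origin in the middle of its underside
- dropper_mid (a point): middle of the brown glass dropper bottle, 51 mm above its underside; z is its upright axis. Body 33 mm across up to 58 mm high, black cap 24 mm across (62 to 77 mm), rubber bulb up to 102 mm; 0.07 kg. Stands left or right of the rack (changes places with the can). From above, grip 60 to 65 mm up: fingertips hold the glass and the bulb clears the gripper
- dropper: the same dropper bottle as a whole (not the one at the far left by the back wall); origin in the middle of its underside
- can: empty round galvanised can, 67 mm across, 97 mm high; origin in the middle of its underside. Bystander.
- candle: the green candle in a glass jar just left of the rack (another stands at the back), 76 mm across, 90 mm high; origin in the middle of its underside. Bystander.
- pump: brown soap pump bottle to the right of the rack, 73 x 65 mm, 185 mm high; origin in the middle of its underside. Bystander.
There are look-alikes about, which are no part of the job. Leave any blue or red look-alike of the part that bears board_top alone.

How it is judged:
On the way:
1. the drip board lies flat on the worktop, clear of the front of the rack, and the stack has settled upright in the rack (x of board_top in the frame of rack below -0.106 m and angle between board_top's own z axis and vertical below 0.05 rad and height (world z) of board_top below 0.014 m and height (world z) of tin below 0.005 m and angle between each of tin, tape, wax's own z axis and vertical below 0.1 rad and horizontal distance between tape and tin below 0.03 m and horizontal distance between wax and tape below 0.025 m), for 0.2 s.
At the end, for the whole second after the job is handed in: Board flat on the worktop, its middle over 106 mm in front of the rack's origin; tin on the worktop in the rack, tape on it (within 30 mm), pot on that (25 mm), upright to 6 degrees; dropper at rest on the board, upright to 6 degrees, its middle at board x -38 to 42 mm, y within 34 mm (all of step 1 and x of dropper_mid in the frame of board_top between -0.038 and 0.042 m and y of dropper_mid in the frame of board_top between -0.034 and 0.034 m and z of dropper_mid in the frame of board_top between 0.045 and 0.057 m and angle between dropper_mid's own z axis and vertical below 0.1 rad and linear speed of dropper below 0.02 m/s); the robot touches nothing.
It fails at once if the tin, tape roll or round pot of the stack is tipped over (more than 20 degrees) (angle between any of tin, tape, wax's own z axis and vertical above 0.35 rad).
It fails at once if the tin, tape roll or round pot is taken off the stack or shoved more than 45 mm from its start (distance of any of tin, tape, wax from where it was at the start of the episode above 0.045 m).
It fails at once if the dropper bottle is knocked over (angle between dropper's own z axis and vertical above 0.8 rad).
It fails at once if the can, candle jar or soap pump is pushed away (more than 30 mm) (distance of any of can, candle, pump from where it was at the start of the episode above 0.03 m).
It also fails if it takes over 69 s, if anything falls off the work surface, if the arm or the gripper's body presses on something with over 40 N, if the wrist force passes 120 N, or if a joint passes its speed limit or range.

## Working session

There is one attempt and no reset: what is moved stays moved. The work goes in short steps, Python scripts to look and compute and a tool call to move; the robot and the scene stay as the last step left them, time stands still between calls to the robot, and variables do not carry over. Pictures are saved under pics/ and viewed, at most 10 in all, crops included, and the job is handed in when it is done.

Besides the shell and the picture viewer there is one more tool, called after "Call:" as name([rows], argument=value, ...), one row to a line, values as JSON. arm_command: Moves the arm, as the interface text tells. Its arguments: {"type":"object","properties":{"commands":{"type":"array"}},"required":["commands"]}

```bash
mkdir -p pics; cat > h.py <<'E'
import numpy as np, cv2
from scipy.spatial.transform import Rotation as R
from station import env
def K(n):
    i=env.camera_info(n); f=192/np.tan(np.radians(i["vfov"])/2)
    return np.array([[f,0,i["cx"]],[0,f,i["cy"]],[0,0,1.]]),np.array(i["dist"],float),np.array(i["cam_to_world"])
def snap(n,fn):
    c=K(n); im=env.read_camera(n); cv2.imwrite(f"pics/{fn}.png",im[:,:,::-1]); return im,c
def ray(c,uv):
    p=cv2.undistortPoints(np.array(uv,float).reshape(-1,1,2),c[0],c[1]).reshape(-1,2)
    d=np.c_[p,np.ones(len(p))]@c[2][:3,:3].T; return c[2][:3,3],d
def onz(c,uv,z):
    o,d=ray(c,uv); return o+d*((z-o[2])/d[:,2])[:,None]
def proj(c,P):
    T=np.linalg.inv(c[2]); r,_=cv2.Rodrigues(T[:3,:3])
    return cv2.projectPoints(np.array(P,float).reshape(-1,1,3),r,T[:3,3],c[0],c[1])[0].reshape(-1,2)
def tri(c1,u1,c2,u2):
    o1,d1=ray(c1,u1);o2,d2=ray(c2,u2);d1=d1[0];d2=d2[0]
    s=np.linalg.lstsq(np.c_[d1,-d2],o2-o1,rcond=None)[0]
    a=o1+s[0]*d1;b=o2+s[1]*d2; return (a+b)/2,np.linalg.norm(a-b)
E
python3 - <<'E'
from h import *
np.set_printoptions(precision=3,suppress=True)
ims=[]
for n in ("scene","side","wrist"):
    im,c=snap(n,n+"0"); ims.append(im)
    print(n,c[2][:3,3],c[2][:3,2],c[0][0,0],c[1])
    for l in ("rack","board_top","board_grip","tin","tape","wax","dropper","can","candle","pump"):
        print(l,[(np.round(b["rect"]).astype(int).tolist(),round(b["p"],2)) for b in env.boxes_of(n,l)[:3]])
s=env.read_state();print(s["clock"],s["eef_pos"],s["tool_rot"])
E
```

```text
scene [-0.429 -0.482  0.608] [ 0.804  0.419 -0.422] 438.37625656115233 [-0.047  0.     0.     0.     0.   ]
rack [([254, 168, 316, 224], 0.79), ([333, 227, 350, 268], 0.29)]
board_top [([175, 235, 213, 266], 0.76), ([260, 236, 310, 277], 0.62), ([263, 202, 287, 217], 0.52)]
board_grip [([175, 229, 211, 265], 0.94), ([256, 232, 309, 279], 0.88), ([265, 201, 287, 216], 0.61)]
tin [([258, 181, 311, 210], 0.68), ([348, 160, 374, 222], 0.32)]
tape []
wax [([274, 167, 297, 184], 0.56)]
dropper [([332, 222, 354, 266], 0.7), ([206, 160, 231, 194], 0.65)]
can [([208, 162, 231, 192], 0.3)]
candle [([207, 161, 231, 194], 0.73), ([258, 178, 310, 210], 0.57)]
pump [([348, 159, 375, 222], 0.77)]
side [-0.009  1.091  0.646] [ 0.449 -0.788 -0.421] 417.9912602726999 [-0.078  0.     0.     0.     0.   ]
rack [([226, 199, 245, 215], 0.67)]
board_top [([292, 206, 331, 223], 0.64), ([228, 199, 251, 215], 0.54)]
board_grip [([273, 235, 326, 255], 0.69), ([295, 198, 338, 221], 0.68), ([235, 283, 271, 324], 0.68)]
tin [([208, 188, 247, 207], 0.88), ([309, 170, 318, 198], 0.48)]
tape [([213, 180, 242, 197], 0.79), ([228, 200, 250, 214], 0.73)]
wax [([215, 171, 237, 186], 0.58)]
dropper [([306, 171, 316, 196], 0.71)]
can [([186, 238, 212, 281], 0.84)]
candle [([309, 172, 320, 196], 0.53), ([228, 200, 247, 214], 0.37)]
pump [([248, 138, 262, 185], 0.73)]
wrist [0.625 0.066 0.385] [ 0.    -0.247 -0.969] 298.2508575668122 [-0.048  0.     0.     0.     0.   ]
rack [([260, 102, 422, 246], 0.69)]
board_top [([250, 131, 299, 199], 0.89), ([88, 199, 143, 244], 0.7), ([3, 12, 115, 130], 0.58)]
board_grip [([250, 133, 299, 197], 0.94), ([2, 14, 121, 131], 0.89)]
tin [([276, 118, 382, 244], 0.94)]
tape [([288, 146, 388, 244], 0.91)]
wax [([310, 164, 384, 229], 0.88)]
dropper [([261, 104, 421, 244], 0.27), ([311, 165, 383, 230], 0.24)]
can []
candle []
pump [([365, 369, 376, 384], 0.63)]
1.65 [ 0.625 -0.     0.227] [0.    0.707 0.707 0.   ]
```

View pics/scene0.png

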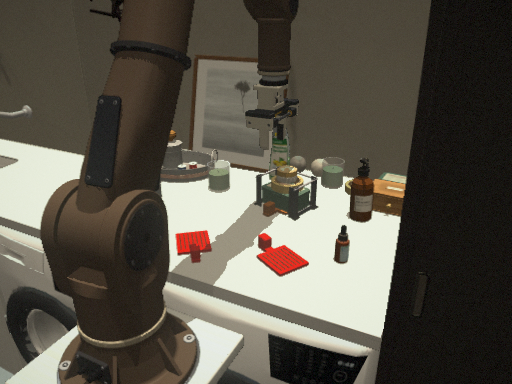

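View pics/wrist0.png

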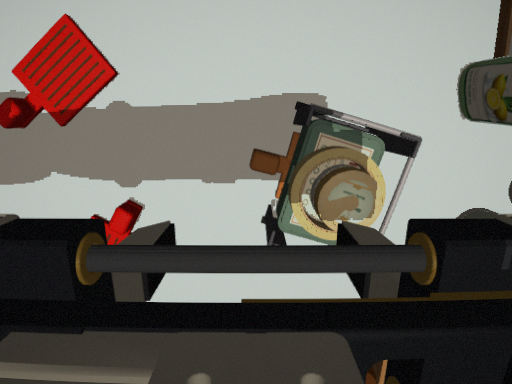

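View pics/side0.png

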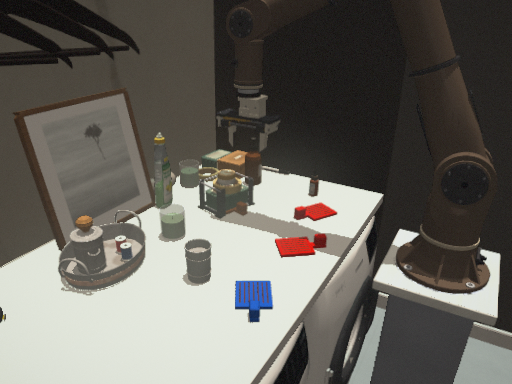

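The scene view shows the brown grip at scene (269,208), the rack at (286,195), the dropper at (342,244) with a pump behind it at (361,195). Candidates for the board: brown at (269,208), red at (193,242) and (282,260), blue at side (254,296). I choose the brown one, under the stack. Dropper candidates: (342,244), and the one at the far left by the back wall. I choose the front one. Next is a close crop of the rack.

```bash
python3 - <<'E'
from h import *
np.set_printoptions(precision=3,suppress=True)
im=cv2.imread("pics/wrist0.png")[90:250,235:435]
cv2.imwrite("pics/crop1.png",cv2.resize(im,None,fx=4,fy=3.75,interpolation=cv2.INTER_CUBIC) if 0 else cv2.resize(im,(740,592),interpolation=cv2.INTER_CUBIC))
w,s,d=K("wrist"),K("scene"),K("side")
print(w[2][:3,:3])
print("grip",onz(w,[[265,162]],.038),"tri",tri(s,[[269,208]],d,[[241,208]]))
print("dropper base/tri",onz(s,[[342,261]],0),tri(s,[[343,244]],d,[[314,186]]))
print("red boards scene",onz(s,[[193,242],[194,258],[282,260],[265,244]],.01))
print("red boards wrist",onz(w,[[65,70],[12,112],[116,73],[64,125],[125,215],[105,228],[135,202]],.01))
print("pump",onz(s,[[361,217]],0),"candle",onz(s,[[219,187]],0),"can",onz(d,[[199,278]],0))
E
```

```text
[[ 1.     0.     0.   ]
 [ 0.001 -0.969 -0.247]
 [ 0.     0.247 -0.969]]
grip [[0.636 0.017 0.038]] tri (array([0.639, 0.016, 0.018]), np.float64(0.00013132074437966764))
dropper base/tri [[ 0.485 -0.257  0.   ]] (array([ 0.49 , -0.252,  0.039]), np.float64(0.011341975875303934))
red boards scene [[ 0.383  0.118  0.01 ]
 [ 0.32   0.072  0.01 ]
 [ 0.409 -0.127  0.01 ]
 [ 0.458 -0.057  0.01 ]]
red boards wrist [[ 0.395  0.126  0.01 ]
 [ 0.318  0.078  0.01 ]
 [ 0.458  0.121  0.01 ]
 [ 0.385  0.061  0.01 ]
 [ 0.451 -0.058  0.01 ]
 [ 0.421 -0.076  0.01 ]
 [ 0.466 -0.039  0.01 ]]
pump [[ 0.737 -0.239  0.   ]] candle [[0.741 0.254 0.   ]] can [[0.541 0.388 0.   ]]
```

View pics/crop1.png

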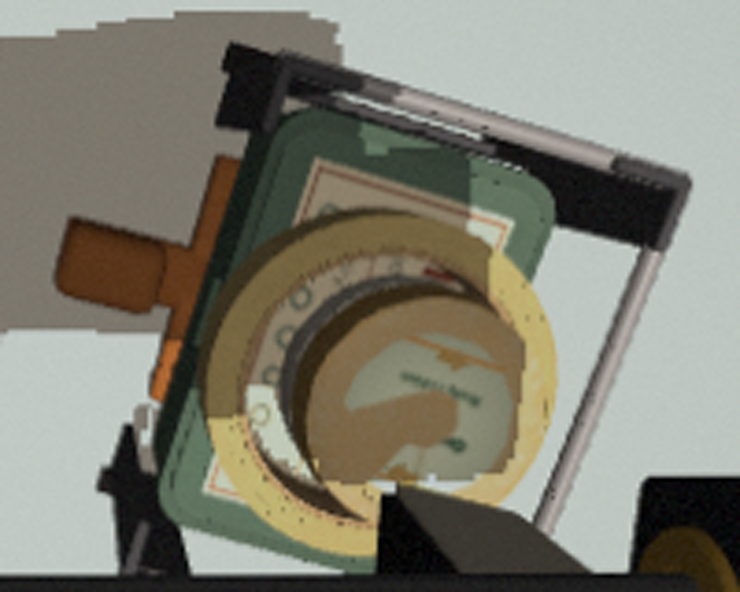

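The crop shows the brown plate edge from crop (225,155) to (155,400), the grip top centred near (112,262) and the left rail from (285,55) to (690,185). That confirms the choice of the wooden board.

```bash
python3 - <<'E'
from h import *
np.set_printoptions(precision=4,suppress=True)
w=K("wrist"); f=lambda L:[[235+a/3.7,90+b/3.7] for a,b in L]
def ang(P): v=P[1]-P[0]; return np.degrees(np.arctan2(v[1],v[0])),np.linalg.norm(v[:2])
r=onz(w,f([(285,55),(690,185)]),.1);print("rail",r,ang(r))
e=onz(w,f([(155,400),(222,158)]),.01);print("edge",ang(e))
r=onz(w,f([(690,185),(540,525)]),.1);print("back",ang(r))
g=onz(w,f([(75,218),(165,243),(160,312),(60,285)]),.038);print("grip",g,g.mean(0),ang(g[:2]),ang(g[[3,2]]))
n=onz(w,f([(165,243),(160,312)]),.038)
E
```

```text
rail [[0.6772 0.079  0.1   ]
 [0.7843 0.0476 0.1   ]] (np.float64(-16.30268038962846), np.float64(0.11159653914095727))
edge (np.float64(75.9461649537577), np.float64(0.08632358576444975))
back (np.float64(-107.73934678801892), np.float64(0.09838193567119505))
grip [[0.6247 0.0324 0.038 ]
 [0.6531 0.0246 0.038 ]
 [0.6519 0.0025 0.038 ]
 [0.62   0.0112 0.038 ]] [0.6374 0.0177 0.038 ] (np.float64(-15.394334526561618), np.float64(0.02938703441649179)) (np.float64(-15.20941300357823), np.float64(0.03308318110517718))
```

Call:
arm_command([
  [[60,0,0,0,0,0,-8.2],[60,0,0,0,0,0,-8.2],[60,0,0,0,0,0,-8.2],[60,0,0,0,0,0,-8.2],[60,0,0,0,0,0,-8.2],[60,0,0,0,0,0,-8.2],[60,0,0,0,0,0,-8.2],[60,0,0,0,0,0,-8.2]],
])

```text
clock: 2.45
eef_pos: [0.625, -0.0001, 0.2267]
tool_rot: [0.0, 0.209, 0.978, -0.0]
wrist_force: [-0.0, -0.7, 0.3]
finger_gap: 0.0552
finger_force: 0.0
```

Call:
arm_command([
  [[60,0,0,0,0,0,-8.2],[60,0,0,0,0,-7.5,0],[60,0,0,0,0,-7.5,0],[60,0,0,0,0,-7.5,0],[60,0,0,0,0,-7.5,0],[60,0.03,0.006,0.035,0,0,0],[60,0.03,0.006,0.035,0,0,0],[60,0.03,0.006,0.03,0,0,0]],
])

```text
clock: 3.25
eef_pos: [0.6052, 0.0211, 0.1058]
tool_rot: [0.252, 0.138, 0.957, -0.037]
wrist_force: [2.2, -1.1, 0.2]
finger_gap: 0.0549
finger_force: 0.0
```

```bash
cat >> h.py <<'E'
def to(G,yaw=None,lean=0):
    "shift in tool axes bringing grasp point to G"
    s=env.read_state(); q=np.array(s["tool_rot"]); M=R.from_quat(q[[1,2,3,0]]).as_matrix()
    g=np.array(s["eef_pos"])-.019*M[:,2]
    print("clk",s["clock"],"tcp",s["eef_pos"],"F",s["wrist_force"],"gap",s["finger_gap"],s["finger_force"])
    print("axes x,y,z",M.T.tolist() if 0 else M.T.round(3).tolist(),"shift",M.T@(np.array(G)-g)); return M
E
python3 - <<'E'
from h import *
np.set_printoptions(precision=4,suppress=True)
to([.6335,.0175,.026])
im,c=snap("wrist","w1")
for l in ("board_grip","board_top"): print([(np.round(b["rect"]).tolist(),b["p"]) for b in env.boxes_of("wrist",l)[:3]])
print(proj(c,[[.6365,.0165,.038],[.6335,.0175,.026]]))
E
```

```text
clk 3.25 tcp [0.6052 0.0211 0.1058] F [ 2.1709 -1.1185  0.2077] gap 0.05487181852963353 0.0
axes x,y,z [[-0.835, 0.245, -0.493], [0.282, 0.959, -0.002], [0.472, -0.141, -0.87]] shift [0.0148 0.0047 0.1023]
[([2.0, 4.0, 24.0, 31.0], 0.92), ([214.0, 155.0, 306.0, 209.0], 0.66)]
[([215.0, 149.0, 309.0, 208.0], 0.67), ([0.0, 0.0, 23.0, 30.0], 0.58)]
[[261.1393 194.7931]
 [261.1685 182.0077]]
```

View pics/w1.png

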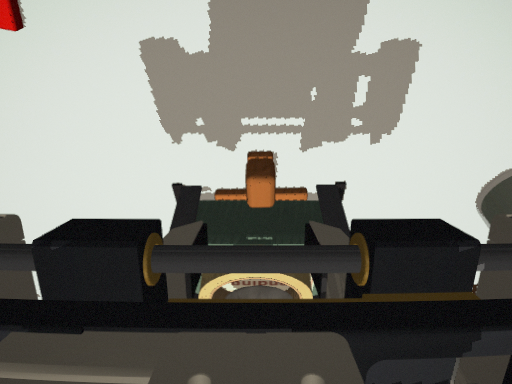

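The grip sits at wrist (261,194), exactly where predicted, and is aligned with the posts at 180 and 340. I'm approaching along the tool axis.

Call:
arm_command([
  [[60,0.0148,0.0047,0,0,0,0],[60,0,0,0.03,0,0,0],[60,0,0,0.03,0,0,0],[60,0,0,0.02,0,0,0],[60,0,0,0.01,0,0,0],[60,0,0,0.01,0,0,0],[60,0,0,0,0,0,0],[60,0,0,0,0,0,0]],
])

```text
clock: 4.2
eef_pos: [0.6404, 0.0144, 0.0249]
tool_rot: [0.255, 0.139, 0.956, -0.039]
wrist_force: [0.1, -0.0, -0.2]
finger_gap: 0.0554
finger_force: 0.0
```

```bash
python3 - <<'E'
from h import *
np.set_printoptions(precision=4,suppress=True)
to([.6335,.0175,.026])
E
```

```text
clk 4.2 tcp [0.6404 0.0144 0.0249] F [ 0.0698 -0.0092 -0.2476] gap 0.05537654667631429 0.0
axes x,y,z [[-0.831, 0.245, -0.499], [0.285, 0.959, -0.003], [0.477, -0.145, -0.867]] shift [0.0059 0.001  0.0143]
```

Call:
arm_command([
  [[60,0.006,0.001,0.007,0,0,0],[60,0,0,0.007,0,0,0],[60,0,0,0,0,0,0],[0,0,0,0,0,0,0],[0,0,0,0,0,0,0],[0,0,0,0,0,0,0],[0,0,0,0,0,0,0],[0,0,0,0,0,0,0]],
])

```text
clock: 5.0
eef_pos: [0.6406, 0.0159, 0.0081]
tool_rot: [0.254, 0.138, 0.957, -0.039]
wrist_force: [-1.8, -0.9, 2.6]
finger_gap: 0.0238
finger_force: 29.9
```

Call:
arm_command([
  [[0,0.0026,0,-0.0015,0,0,0],[0,0.0026,0,-0.0015,0,0,0],[0,0.0026,0,-0.0015,0,0,0],[0,0.0026,0,-0.0015,0,0,0],[0,0.0026,0,-0.0015,0,0,0],[0,0.0026,0,-0.0015,0,0,0],[0,0.0026,0,-0.0015,0,0,0],[0,0.0026,0,-0.0015,0,0,0]],
])

```text
clock: 5.8
eef_pos: [0.6177, 0.0225, 0.0082]
tool_rot: [0.254, 0.138, 0.957, -0.039]
wrist_force: [4.6, -1.1, -1.6]
finger_gap: 0.0237
finger_force: 29.9
```

Call:
arm_command([
  [[0,0.0026,0,-0.0015,0,0,0],[0,0.0026,0,-0.0015,0,0,0],[0,0.0026,0,-0.0015,0,0,0],[0,0.0026,0,-0.0015,0,0,0],[0,0.0026,0,-0.0015,0,0,0],[0,0.0026,0,-0.0015,0,0,0],[0,0.0026,0,-0.0015,0,0,0],[0,0.0026,0,-0.0015,0,0,0]],
])

```text
clock: 6.6
eef_pos: [0.5944, 0.0295, 0.0082]
tool_rot: [0.254, 0.138, 0.957, -0.039]
wrist_force: [4.2, -0.8, -1.5]
finger_gap: 0.0239
finger_force: 29.9
```

Call:
arm_command([
  [[0,0.0026,0,-0.0015,0,0,0],[0,0.0026,0,-0.0015,0,0,0],[0,0.0026,0,-0.0015,0,0,0],[0,0.0026,0,-0.0015,0,0,0],[0,0.0026,0,-0.0015,0,0,0],[0,0.0026,0,-0.0015,0,0,0],[0,0.0026,0,-0.0015,0,0,0],[0,0.0026,0,-0.0015,0,0,0]],
])

```text
clock: 7.4
eef_pos: [0.5709, 0.0363, 0.0081]
tool_rot: [0.253, 0.138, 0.957, -0.039]
wrist_force: [1.1, -0.9, 1.4]
finger_gap: 0.0236
finger_force: 29.9
```

Call:
arm_command([
  [[0,0.0026,0,-0.0015,0,0,0],[0,0.0026,0,-0.0015,0,0,0],[0,0.0026,0,-0.0015,0,0,0],[0,0.0026,0,-0.0015,0,0,0],[0,0.0026,0,-0.0015,0,0,0],[0,0.0026,0,-0.0015,0,0,0],[0,0.0026,0,-0.0015,0,0,0],[0,0.0026,0,-0.0015,0,0,0]],
])

```text
clock: 8.2
eef_pos: [0.5481, 0.0431, 0.0082]
tool_rot: [0.253, 0.138, 0.957, -0.039]
wrist_force: [1.2, -0.1, 0.1]
finger_gap: 0.0239
finger_force: 29.9
```

Call:
arm_command([
  [[0,0.0026,0,-0.0015,0,0,0],[0,0.0026,0,-0.0015,0,0,0],[0,0.0026,0,-0.0015,0,0,0],[0,0.0026,0,-0.0015,0,0,0],[0,0.0026,0,-0.0015,0,0,0],[0,0.0026,0,-0.0015,0,0,0],[0,0.0026,0,-0.0015,0,0,0],[0,0.0026,0,-0.0015,0,0,0]],
])

```text
clock: 9.0
eef_pos: [0.5251, 0.0499, 0.0084]
tool_rot: [0.254, 0.138, 0.957, -0.039]
wrist_force: [0.2, 0.5, -1.4]
finger_gap: 0.024
finger_force: 29.9
```

```bash
python3 - <<'E'
from h import *
np.set_printoptions(precision=4,suppress=True)
to([.6335,.0175,.026])
im,c=snap("side","s2"); a=cv2.imread("pics/s2.png")[110:240,150:350]
im,c=snap("wrist","w2"); b=cv2.imread("pics/w2.png")
cv2.imwrite("pics/m2.png",np.vstack([cv2.resize(a,(461,300)),cv2.resize(b,(461,300))]) if 0 else np.hstack([cv2.resize(a,(400,260)),cv2.resize(b,(347,260))]))
E
```

```text
clk 9.0 tcp [0.5251 0.0499 0.0084] F [ 0.1563  0.4543 -1.4465] gap 0.024004188990417036 29.918805062770844
axes x,y,z [[-0.834, 0.244, -0.496], [0.283, 0.959, -0.005], [0.474, -0.144, -0.868]] shift [-0.107  -0.0004  0.0598]
```

View pics/m2.png

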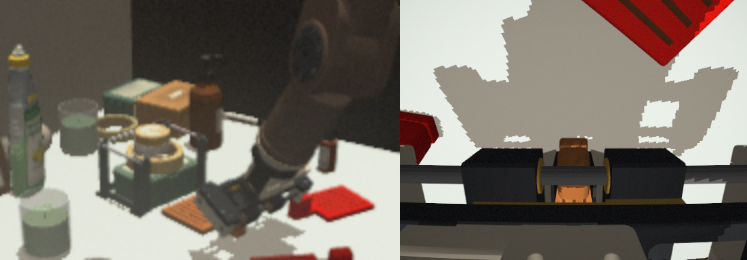

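The stack is upright in the rack and the board is out on the worktop (at about (185,215) in the left view). I'll pull a little further for margin, then release and back off.

Call:
arm_command([
  [[0,0.0026,0,-0.0015,0,0,0],[0,0.0026,0,-0.0015,0,0,0],[0,0.0026,0,-0.0015,0,0,0],[0,0.0026,0,-0.0015,0,0,0],[0,0,0,0,0,0,0],[55,0,0,0,0,0,0],[55,0,0,0,0,0,0],[55,0,0,0,0,0,0]],
])

```text
clock: 9.9
eef_pos: [0.5142, 0.0531, 0.0086]
tool_rot: [0.254, 0.138, 0.957, -0.039]
wrist_force: [0.4, -0.4, -0.4]
finger_gap: 0.0434
finger_force: 0.0
```

Call:
arm_command([
  [[55,0,0,-0.01,0,0,0],[55,0,0,-0.02,0,0,0],[55,0,0,-0.04,0,0,0],[55,0,0,-0.04,0,0,0],[55,0,0,-0.045,0,0,0],[55,0,0,-0.045,0,0,0],[55,0,0,-0.02,0,7.5,0],[55,0,0,0,0,7.5,0]],
])

```text
clock: 10.7
eef_pos: [0.4333, 0.0707, 0.1647]
tool_rot: [0.198, 0.145, 0.969, -0.044]
wrist_force: [-0.2, -0.4, -0.2]
finger_gap: 0.0503
finger_force: 0.0
```

Call:
arm_command([
  [[70,-0.03,-0.02,0,0,7.5,0],[70,-0.03,-0.02,0,0,7.5,0],[70,0,0,0,0,0,0],[70,0,0,0,0,0,0]],
])

```text
clock: 11.1
eef_pos: [0.4546, 0.0365, 0.1735]
tool_rot: [0.133, 0.155, 0.978, -0.049]
wrist_force: [-0.6, -0.3, -0.6]
finger_gap: 0.064
finger_force: 0.0
```

```bash
python3 - <<'E'
from h import *
np.set_printoptions(precision=4,suppress=True)
to([.49,-.252,.2])
for n in ("wrist","scene","side"):
    im,c=snap(n,n+"3")
    for l in ("dropper","board_top","tin","wax"):print(n,l,[(np.round(b["rect"]).tolist(),round(b["p"],2)) for b in env.boxes_of(n,l)[:4]])
a=cv2.imread("pics/scene3.png")[150:300,160:400]; b=cv2.imread("pics/wrist3.png")
cv2.imwrite("pics/m3.png",np.vstack([cv2.resize(a,(448,280)),cv2.resize(b,(448,320))]) if 0 else np.hstack([cv2.resize(a,(416,260)),cv2.resize(b,(384,288))[:260]]))
E
```

```text
clk 11.1 tcp [0.4546 0.0365 0.1735] F [-0.6105 -0.2956 -0.5802] gap 0.06395231161865625 0.0
axes x,y,z [[-0.917, 0.29, -0.274], [0.316, 0.947, -0.055], [0.244, -0.137, -0.96]] shift [-0.1234 -0.2635  0.0416]
wrist dropper [([46.0, 214.0, 72.0, 226.0], 0.41)]
wrist board_top [([251.0, 0.0, 409.0, 115.0], 0.98), ([67.0, 102.0, 201.0, 191.0], 0.92), ([254.0, 162.0, 334.0, 244.0], 0.86)]
wrist tin [([248.0, 280.0, 330.0, 300.0], 0.89)]
wrist wax []
scene dropper [([334.0, 226.0, 352.0, 266.0], 0.98)]
scene board_top [([234.0, 212.0, 279.0, 233.0], 0.94), ([260.0, 234.0, 306.0, 274.0], 0.77), ([174.0, 231.0, 212.0, 266.0], 0.75)]
scene tin [([262.0, 186.0, 307.0, 212.0], 0.64), ([349.0, 159.0, 374.0, 222.0], 0.52)]
scene wax [([276.0, 169.0, 296.0, 185.0], 0.6)]
side dropper [([305.0, 169.0, 316.0, 196.0], 0.57)]
side board_top [([274.0, 234.0, 326.0, 257.0], 0.9), ([293.0, 204.0, 336.0, 223.0], 0.83), ([234.0, 281.0, 276.0, 323.0], 0.83), ([231.0, 205.0, 279.0, 227.0], 0.77)]
side tin [([209.0, 189.0, 246.0, 212.0], 0.6)]
side wax [([218.0, 173.0, 238.0, 189.0], 0.71)]
```

View pics/m3.png

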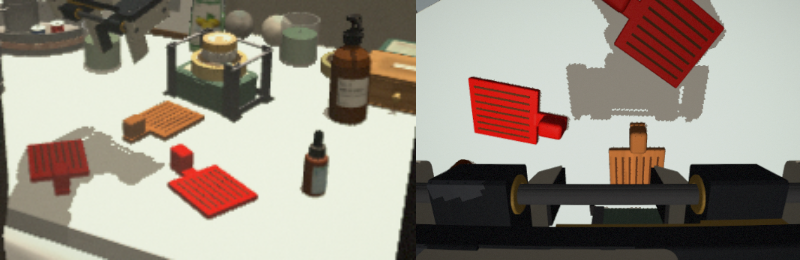

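```bash
cat >> h.py <<'E'
def rot(yaw):
    "rotvec (deg, tool axes) to vertical tool with tool y at world angle yaw+90 deg"
    s=env.read_state(); q=np.array(s["tool_rot"]); A=R.from_quat(q[[1,2,3,0]])
    c,n=np.cos(np.radians(yaw)),np.sin(np.radians(yaw))
    B=R.from_matrix(np.array([[-c,-n,0],[-n,c,0],[0,0,-1.]]).T); return (A.inv()*B).as_rotvec(degrees=True)
E
python3 - <<'E'
from h import *
np.set_printoptions(precision=4,suppress=True)
s,d=K("scene"),K("side")
P,e=tri(s,[[343,246]],d,[[310.5,182.5]]);print(P,e)
print(onz(s,[[343,246]],.05),onz(d,[[310.5,182.5]],.05))
to([P[0],P[1],.2]); print(rot(-16))
E
```

```text
[ 0.5001 -0.2534  0.0394] 0.010062764814059892
[[ 0.4735 -0.2585  0.05  ]] [[ 0.4974 -0.2398  0.05  ]]
clk 11.85 tcp [0.4544 0.0372 0.1735] F [ 0.6169  0.7804 -0.5704] gap 0.06434746578344623 0.0
axes x,y,z [[-0.918, 0.287, -0.274], [0.313, 0.948, -0.055], [0.244, -0.136, -0.96]] shift [-0.1327 -0.2627  0.0441]
[-3.4343 15.8327 -1.8236]
```

Call:
arm_command([
  [[75,0,0,0,-1.7,7.9,-0.9],[75,0,0,0,-1.7,7.9,-0.9],[75,-0.026,-0.0355,-0.004,0,0,0],[75,-0.026,-0.0355,-0.004,0,0,0],[75,-0.026,-0.0355,-0.004,0,0,0],[75,-0.026,-0.0355,-0.004,0,0,0],[75,-0.026,-0.0355,-0.004,0,0,0],[75,-0.026,-0.0355,-0.004,0,0,0]],
])

```text
clock: 12.65
eef_pos: [0.5432, -0.2138, 0.205]
tool_rot: [0.015, 0.142, 0.99, -0.009]
wrist_force: [0.8, -0.1, -0.5]
finger_gap: 0.0687
finger_force: 0.0
```

Call:
arm_command([
  [[75,-0.026,-0.0355,-0.004,0,0,0],[75,0,0,0,0,0,0],[75,0,0,0,0,0,0],[75,0,0,0,0,0,0]],
])

```text
clock: 13.05
eef_pos: [0.5574, -0.2519, 0.2097]
tool_rot: [0.015, 0.142, 0.99, -0.008]
wrist_force: [1.0, -0.2, -0.5]
finger_gap: 0.0688
finger_force: 0.0
```

```bash
python3 - <<'E'
from h import *
np.set_printoptions(precision=4,suppress=True)
to([.488,-.25,.063]); print(rot(-16))
im,c=snap("wrist","w4")
m=env.cut_out("wrist","dropper")
for b in m[:3]: print(b["rect"],b["p"])
print(proj(c,[[.488,-.25,.102],[.488,-.25,0.0]]))
E
```

```text
clk 13.05 tcp [ 0.5574 -0.2519  0.2097] F [ 0.956  -0.2003 -0.464 ] gap 0.06875601589878486 0.0
axes x,y,z [[-0.959, 0.281, -0.031], [0.281, 0.96, -0.012], [0.027, -0.021, -0.999]] shift [ 0.0717 -0.0158  0.1637]
[-0.7191  1.7935 -0.3137]
[221.4, 98.0, 251.2, 130.1] 0.77
[470.0, 199.9, 511.5, 232.0] 0.61
[[236.6619 113.5782]
 [243.0217 112.3373]]
```

View pics/w4.png

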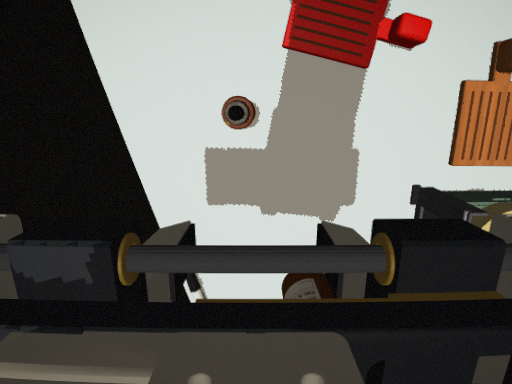

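The close view shows the bottle's bulb at (237,112), within 1 px of the prediction. There is a dark edge at the left, running from (75,0) to (160,230), so I'll check where it lies.

```bash
python3 - <<'E'
from h import *
np.set_printoptions(precision=4,suppress=True)
c=K("wrist")
print(onz(c,[[238,112]],.058),onz(c,[[236.5,112]],.1))
for z in (0,.1): print("edge",onz(c,[[75,0],[115,110],[160,228]],z))
print("scene cabinet edge z0",onz(K("scene"),[[408,190],[390,330]],0))
bp=onz(c,[[466,81],[512,82],[451,164],[511,165]],.01); print(bp)
to([*onz(c,[[238,112]],.06)[0][:2],.063]); print(env.read_state()["q"])
E
```

```text
[[ 0.4868 -0.2514  0.058 ]] [[ 0.4869 -0.2497  0.1   ]]
edge [[ 0.3157 -0.3952  0.    ]
 [ 0.4414 -0.3972  0.    ]
 [ 0.5994 -0.3996  0.    ]]
edge [[ 0.3633 -0.3501  0.1   ]
 [ 0.4546 -0.3515  0.1   ]
 [ 0.5696 -0.3533  0.1   ]]
scene cabinet edge z0 [[ 0.9982 -0.332   0.    ]
 [ 0.2875 -0.4142  0.    ]]
[[ 0.524   0.0065  0.01  ]
 [ 0.5391  0.0606  0.01  ]
 [ 0.616  -0.0221  0.01  ]
 [ 0.6383  0.0528  0.01  ]]
clk 13.15 tcp [ 0.5575 -0.2516  0.2099] F [0.3469 0.8927 0.0669] gap 0.06912205366648966 0.0
axes x,y,z [[-0.96, 0.28, -0.032], [0.28, 0.96, -0.013], [0.027, -0.021, -0.999]] shift [ 0.0726 -0.0176  0.1639]
[ 0.226   0.4064  0.1458  1.6695 -0.055   1.0377  1.6732]
```

The wall face is at y = -0.397, which leaves about 4 cm of clearance for the gripper body. I'll level the tool and centre it over the bottle.

Call:
arm_command([
  [[75,0,0,0,-0.7,1.8,-0.3],[75,0.034,-0.009,0,0,0,0],[75,0.034,-0.009,0,0,0,0],[75,0,0,0.02,0,0,0],[75,0,0,0.02,0,0,0],[75,0,0,0,0,0,0],[75,0,0,0,0,0,0]],
])

```text
clock: 13.85
eef_pos: [0.4874, -0.251, 0.1704]
tool_rot: [0.0, 0.139, 0.99, -0.0]
wrist_force: [0.7, -0.1, 1.2]
finger_gap: 0.0685
finger_force: 0.0
```

```bash
python3 - <<'E'
from h import *
np.set_printoptions(precision=4,suppress=True)
to([.487,-.2507,.063]); print(rot(-16))
E
```

```text
clk 13.85 tcp [ 0.4874 -0.251   0.1704] F [ 0.6966 -0.1418  1.1642] gap 0.06854431880289752 0.0
axes x,y,z [[-0.961, 0.276, -0.001], [0.276, 0.961, -0.001], [0.0, -0.001, -1.0]] shift [0.0005 0.0003 0.1264]
[-0.0527  0.029  -0.01  ]
```

Call:
arm_command([
  [[75,0,0,0.03,0,0,0],[75,0,0,0.03,0,0,0],[75,0,0,0.03,0,0,0],[75,0,0,0.02,0,0,0],[75,0,0,0.016,0,0,0],[75,0,0,0,0,0,0],[75,0,0,0,0,0,0],[75,0,0,0,0,0,0]],
])

```text
clock: 14.65
eef_pos: [0.4885, -0.2523, 0.0455]
tool_rot: [0.001, 0.14, 0.99, -0.001]
wrist_force: [1.0, -0.1, 0.6]
finger_gap: 0.0683
finger_force: 0.0
```

Call:
arm_command([
  [[0,0,0,0,0,0,0],[0,0,0,0,0,0,0],[0,0,0,0,0,0,0],[0,0,0,0,0,0,0],[0,0,0,0,0,0,0],[0,0,0,0,0,0,0],[0,0,0,0,0,0,0]],
])

```text
clock: 15.35
eef_pos: [0.4874, -0.2521, 0.0441]
tool_rot: [0.0, 0.14, 0.99, -0.001]
wrist_force: [-0.1, -0.6, 1.9]
finger_gap: 0.0311
finger_force: 30.0
```

Call:
arm_command([
  [[0,0,0,-0.01,0,0,0],[0,0,0,-0.02,0,0,0],[0,0,0,-0.025,0,0,0],[0,0,0,-0.025,0,0,0],[0,0,0,0,0,0,0]],
])

```text
clock: 15.85
eef_pos: [0.4893, -0.2528, 0.1278]
tool_rot: [0.003, 0.14, 0.99, -0.001]
wrist_force: [0.9, -0.2, -0.6]
finger_gap: 0.0318
finger_force: 30.0
```

Call:
arm_command([
  [[0,-0.001,0.03,0,0,0,0],[0,-0.002,0.04,0,0,0,0],[0,-0.002,0.04,0,0,0,0],[0,-0.002,0.04,0,0,0,0],[0,-0.002,0.04,0,0,0,0],[0,-0.002,0.04,0,0,0,0],[0,-0.001,0.04,0,0,0,0],[0,-0.001,0.031,0,0,0,0]],
])

```text
clock: 16.65
eef_pos: [0.5833, 0.0368, 0.1235]
tool_rot: [0.0, 0.139, 0.99, -0.0]
wrist_force: [-0.7, -0.1, -1.0]
finger_gap: 0.0314
finger_force: 30.0
```

Call:
arm_command([
  [[0,0,0,0,0,0,0],[0,0,0,0,0,0,0],[0,0,0,0,0,0,0]],
])

```text
clock: 16.95
eef_pos: [0.5827, 0.0323, 0.1235]
tool_rot: [0.0, 0.141, 0.99, -0.001]
wrist_force: [0.2, -0.8, -0.3]
finger_gap: 0.0315
finger_force: 30.0
```

```bash
python3 - <<'E'
from h import *
np.set_printoptions(precision=4,suppress=True)
to([.583,.034,.074]); print(rot(-16))
im,c=snap("scene","s5"); a=cv2.imread("pics/s5.png")[130:280,180:380]
im,c=snap("side","d5"); b=cv2.imread("pics/d5.png")[120:270,180:380]
cv2.imwrite("pics/m5.png",cv2.resize(np.hstack([a,b]),(800,300)))
E
```

```text
clk 16.95 tcp [0.5827 0.0323 0.1235] F [ 0.2289 -0.8113 -0.2893] gap 0.03154243969498918 29.999628737568855
axes x,y,z [[-0.96, 0.278, -0.0], [0.278, 0.96, -0.002], [-0.0, -0.002, -1.0]] shift [0.0002 0.0018 0.0685]
[-0.1237  0.0237 -0.1635]
```

View pics/m5.png

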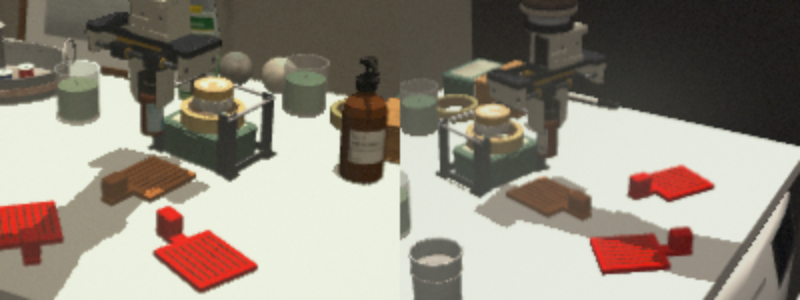

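The bottle is held upright above the board, with base at about (150,130) in the left half. I'm lowering it.

Call:
arm_command([
  [[0,0,0.002,0.02,0,0,0],[0,0,0,0.02,0,0,0],[0,0,0,0.015,0,0,0],[0,0,0,0.007,0,0,0],[0,0,0,0.004,0,0,0],[0,0,0,0,0,0,0],[0,0,0,0,0,0,0]],
])

```text
clock: 17.75
eef_pos: [0.5843, 0.0354, 0.0584]
tool_rot: [0.001, 0.14, 0.99, -0.0]
wrist_force: [0.5, -0.8, 0.3]
finger_gap: 0.0315
finger_force: 30.0
```

Call:
arm_command([
  [[0,0,0,0.002,0,0,0],[0,0,0,0.001,0,0,0],[0,0,0,0.001,0,0,0],[0,0,0,0,0,0,0],[0,0,0,0,0,0,0]],
])

```text
clock: 18.25
eef_pos: [0.5841, 0.0356, 0.0541]
tool_rot: [0.001, 0.14, 0.99, -0.001]
wrist_force: [-0.7, 0.3, 3.7]
finger_gap: 0.0312
finger_force: 30.0
```

Call:
arm_command([
  [[45,0,0,0,0,0,0],[60,0,0,0,0,0,0],[70,0,0,0,0,0,0],[70,0,0,0,0,0,0],[70,0,0,0,0,0,0]],
])

```text
clock: 18.75
eef_pos: [0.5837, 0.0355, 0.0537]
tool_rot: [0.0, 0.14, 0.99, -0.001]
wrist_force: [-0.6, 0.4, -0.0]
finger_gap: 0.0632
finger_force: 0.0
```

Call:
arm_command([
  [[70,0,0,-0.015,0,0,0],[70,0,0,-0.03,0,0,0],[70,0,0,-0.04,0,0,0],[70,0,0,-0.04,0,0,0],[70,0,0,-0.04,0,0,0],[70,-0.04,0,0,0,0,0],[70,0,0,0,0,0,0],[70,0,0,0,0,0,0]],
])

```text
clock: 19.55
eef_pos: [0.6222, 0.0243, 0.2182]
tool_rot: [0.0, 0.14, 0.99, -0.001]
wrist_force: [-0.5, 0.0, -0.6]
finger_gap: 0.0637
finger_force: 0.0
```

```bash
python3 - <<'E'
from h import *
np.set_printoptions(precision=4,suppress=True)
to([.583,.034,.074])
im,c=snap("scene","s6"); a=cv2.imread("pics/s6.png")[130:280,180:380]
im,c=snap("wrist","w6"); b=cv2.imread("pics/w6.png")
cv2.imwrite("pics/m6.png",np.hstack([cv2.resize(a,(400,300)),cv2.resize(b,(400,300))]))
print(proj(c,[[.583,.034,.068],[.583,.034,.112]]))
E
```

```text
clk 19.55 tcp [0.6222 0.0243 0.2182] F [-0.4831  0.0196 -0.5963] gap 0.06373566286443723 0.0
axes x,y,z [[-0.961, 0.278, -0.0], [0.278, 0.961, -0.002], [-0.0, -0.002, -1.0]] shift [ 0.0403 -0.0014  0.1632]
[[254.1686 145.5775]
 [253.8333 149.856 ]]
```

View pics/m6.png

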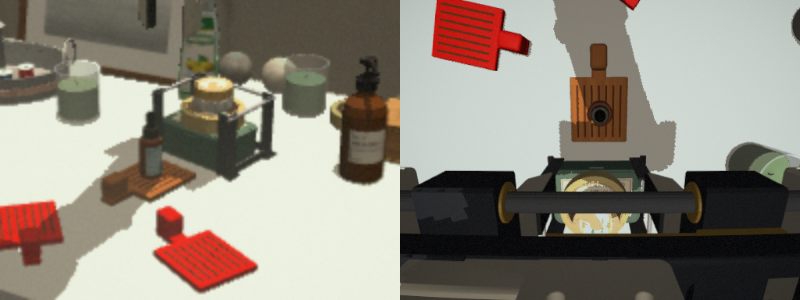

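The bottle stands upright in the middle of the board at about (600,115) in the right half. The board is clear of the rack and the stack is upright, so I'm handing it in.

```bash
python3 -c "
from station import env
print(env.sign_off())"
```

```text
the job is handed in; nothing more can be done
None
```

I handed the job in at about 19.7 s: in the last pictures the drip board lies clear in front of the rack, the stack still stands upright in it and the dropper bottle stands upright near the middle of the board; sign-off returned no verdict.

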